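# Set the indexing dial to the red line and lock it

## Task

The sprocket on the indexing fixture has to be turned to its next position: with the fingertips, gently push the dial round by its upright brass pin until the white index line on the dial lines up with the red target line on the scale ring. Then push the blue-knobbed lock lever round counter-clockwise (seen from above) until it is against its stop. Only push, do not grip the pin or the knob, and leave the loose parts standing around the fixture where they are.

Things in the scene. Friction and masses are not known exactly. Their poses are not given: they have to be found in the camera images.
- fixture: indexing fixture, fixed to the worktop: grey base plate 14 mm thick, round silver body (106 mm radius, top 34 mm above the worktop) whose scale ring has a black line every 10 degrees. Origin: on the worktop, under the dial's vertical axis; z up; lock lever on its -y side. The base plate spans x -105..105, y -140..105 mm in this frame
- dial (a joint): rotation of the dial about the fixture's vertical axis, rad, grows counter-clockwise seen from above; turns more than a full turn either way and is not wrapped; 0 when the index line points along the fixture's +x. Light friction (0.08 N m, about 1.5 N at the pin); it stays where it is left.
- dial_center (a point): centre of the dark steel dial on its top face, 38 mm above the worktop; the dial is 160 mm across; a sprocket (79 mm across, 6 mm thick) and its bolt (18 mm across, top 52 mm above the worktop) are clamped on its centre
- index_mark (a point): outer end of the white index line on the dial (line 3.5 mm wide), on the rim, 80 mm from the axis, 38 mm above the worktop; turns with the dial
- pin_top (a point): centre of the top of the upright brass push pin on the dial: 12 mm diameter, 60 mm from the axis, exactly opposite the index line; stands from 38 to 74 mm above the worktop (its lowest 4 mm is a 20 mm wide steel collar). The point is on the top, 74 mm up; turns with the dial
- target_mark (a point): inner end of the red target line (3.5 mm wide, with a small red tab over the ring's outer edge), 80 mm from the dial's axis, 38 mm above the worktop; it does not turn with the dial and cannot be displaced by touch. The dial is right when index_mark meets this point.
- lock_lever (a joint): angle of the lock lever about its vertical pivot, rad: 0 open (pointing along the fixture's -y, away from the dial), grows counter-clockwise seen from above, 1.4 locked against its stop (pointing nearly along the fixture's +x). It starts near open. Friction about 1 N at the knob; it stays where it is left. Locking does not stiffen the dial much, so a later bump can still turn the dial.
- lever_knob_top (a point): centre of the top of the blue upright knob on the lever's end: 15 mm diameter, 55 mm from the lever's pivot, stands from 39 to 73 mm above the worktop; the point is 73 mm up and moves with the lever
- lever_pivot (a point): the lever's vertical pivot axis, 118 mm from the dial's axis on the fixture's -y side; the point is 40 mm above the worktop. The lever's pivot nut rises to 45 mm
- bearing: loose ball bearing, 62 mm across, 16 mm high, beside the fixture (+y side); origin: centre of its underside; leave it alone
- spark_plug: loose spark plug lying beside the fixture (+y side), 21 x 74 x 24 mm; origin: centre of its underside; leave it alone
- piston: loose piston standing beyond the fixture (+x side), 66 mm across, 57 mm high; origin: centre of its underside; leave it alone
- valve_spring: loose valve spring standing beyond the fixture (+x side), 30 mm across, 42 mm high; origin: centre of its underside; leave it alone

How it is judged:
By the outcome, as a careful person would: the job done as asked, in the order asked, and still so for the second after the job is handed in, with the robot touching nothing.
It also fails if it takes over 67 s, if anything falls off the work surface, if the arm or the gripper's body presses on something with over 40 N, if the wrist force passes 120 N, or if a joint passes its speed limit or range.

## Robot

A 7-joint arm with a two-finger parallel gripper is mounted at the origin on a cart in front of the work surface, level with it; the furniture and walls round the work are solid. World frame = base frame: x ahead of the robot, y to its left, z up, the work surface at z = 0. Lengths are in m, angles in rad, forces in N, time in s.
With the tool pointing down it reaches from about 0.4 to 0.875 m from the base axis. Payload 6.5 kg.
Tool frame: the origin (TCP) lies on the centre line of the jaws, within the pads' length; the fingertips stand 22 mm ahead of it and the grasp point (between the pads) lies 3 mm ahead of it (nose_length is the z of the fingertips in the tool frame, in m); z points along the fingers, y is the direction in which the jaws open and shut (so a half turn about z gives the same grasp; the last joint's range is limited). The gripper opens to 88 mm and grips with 3 to 60 N. Pads are 18 mm wide; open, the fingers measure 123 mm over their backs; the gripper's body (75 mm by 187 mm) begins 45 mm behind the grasp point.
Start: joints at [1.283, 0.536, -0.004, 1.538, 0.003, 1.067, -0.071], TCP at [0.143, -0.634, 0.261] pointing down, gripper open.
Joint ranges: [-2.7, 2.7], [-0.37, 2.16], [-1.27, 1.26], [0.24, 2.4], [-1.31, 4.45], [0.19, 1.91], [-2.76, 2.76]. Speed limits (rad/s): [2.39, 2.39, 3.14, 3.14, 3.14, 3.14, 3.14].

## Interface

Orientations are given as a 3x3 rotation matrix whose columns are the frame's x, y, z axes.
In Python, from plant import * gives the robot as it stands. The module is installed in compiled form; this text tells all that it offers.
- The arm moves only by the tool jog_arm, never from a script. Its argument "steps" is a list of rows, each a list of 7 numbers: the shift along the tool's x, y, z in m, then the turn, a rotation vector about the tool's x, y, z in rad, then the opening, from -1 (shut) to 1 (fully open). A call has 1 to 12 rows; each row shifts and turns the commanded pose from where the row before left it, along the tool's axes as they then stand; what a row does not reach is not made up. A row lasts 1/12 s, in which the tool goes at most 41.7 mm and 7.16 degrees, less where a joint would pass 70% of its speed; a pose out of reach is approached as far as the arm can. A call is refused whole if a number of a shift passes 0.0417 or a number of a turn 0.125, either way. A call with a gripper value outside its range is refused whole. The fingers move at their own pace and stop on an object; "newtons" is the grip in N (left out, the last holds). Time passes only in rows, so rows that do not move let the fingers close. It gives the time, the measured TCP pose, the force and the opening at its end, in the units of the state.
- state(): the state, without advancing time (a new reading comes with each control period).
- camera(name): name is "scene" or "top" or "wrist"; returns a dict with "color" (480x640x3 uint8, blue, green, red), "mtx" (3x3 intrinsics, pixels), "world_from_camera" (4x4, takes a point from camera to world coordinates). Camera axes: x right, y down, z forward; pixel columns grow to the right and rows downward; lengths in m; the calibration is good to about 2 mm. The wrist camera is an equidistant fisheye: a pixel r from the principal point sees the ray r / f radians off the axis. A picture is of the moment at which its call begins. There is no depth.
- job_done(): hands the job in, once; it reports no verdict.
Trained networks look in the newest picture that a camera, given by its name, has taken for a name from the list of things; names that differ only in an ending like _2 or _b are one class to them, and where a whole thing is asked for, a point or a joint stands for the part that bears it (a point fixed in the world has none). Each returns a list of dicts, best first, with "p" (0 to 1); they miss things now and then, are a little off and sometimes report something else, mostly with a low value. They report only what shows in the picture. A call takes as long as a camera call.
- boxes_of(camera, name): "extent" ([left, top, right, bottom] in pixels, round what is visible of it).
The state is a dict: "clock": time; "joints": joint angles; "joint_velocities": joint speeds; "tau": joint torques, N m; "tool_pos": TCP position; "ee_rot": TCP orientation; "force": force on the tool from outside, world axes, zero at the start; "ft_torque": the same for the moment, N m; "gripper_width": finger opening in m.
Only numpy, scipy, OpenCV 4.12 (cv2) and the standard library are available. Lean on these libraries where they do the work, as an engineer would, in place of code of your own. Each camera call takes 0.05 s, during which the arm holds its last target. There are 200 camera calls.

## Working session

There is one attempt and no reset: what is moved stays moved. The work goes in short steps, Python scripts to look and compute and a tool call to move; the robot and the scene stay as the last step left them, time stands still between calls to the robot, and variables do not carry over. Pictures are saved under pics/ and viewed, about 8 in all and at most 12, crops included, and the job is handed in when it is done.

Besides the shell and the picture viewer there is one more tool, called after "Request:" by a JSON object that holds its "method" and its "body". jog_arm: Moves the arm, as the interface text tells. Its arguments: {"type":"object","properties":{"steps":{"type":"array"},"newtons":{"type":"number"}},"required":["steps"]}

```bash
mkdir -p pics; python3 - <<'E'
from plant import *
import cv2
for n in ["top","scene"]:
    c=camera(n); cv2.imwrite(f"pics/{n}0.png",c["color"]); print(n,c["mtx"].tolist(),c["world_from_camera"].round(4).tolist())
    for t in ["fixture","pin_top","lever_knob_top","index_mark","target_mark","dial_center","piston","valve_spring","lever_pivot","bearing","spark_plug"]:
        print(t,[( [round(float(v)) for v in b["extent"]],round(float(b["p"]),2)) for b in boxes_of(n,t)[:2]])
s=state();print(s["clock"],s["tool_pos"],s["ee_rot"],s["gripper_width"],s["force"])
E
```

```text
top [[570.0072967805971, 0.0, 318.4071582675573], [0.0, 570.0072967805971, 247.57463472463704], [0.0, 0.0, 1.0]] [[0.0283, -0.9888, 0.1465, 0.4292], [-0.9996, -0.028, 0.0045, -0.1143], [-0.0004, -0.1466, -0.9892, 1.1921], [0.0, 0.0, 0.0, 1.0]]
fixture [([245, 234, 384, 346], 0.69)]
pin_top [([258, 245, 335, 326], 0.89)]
lever_knob_top [([354, 263, 384, 287], 0.73)]
index_mark [([256, 246, 335, 327], 0.63), ([304, 208, 318, 227], 0.21)]
target_mark []
dial_center [([257, 248, 334, 328], 0.94)]
piston [([249, 197, 285, 232], 0.63)]
valve_spring [([305, 207, 315, 226], 0.51)]
lever_pivot [([349, 268, 387, 286], 0.77)]
bearing [([201, 252, 234, 284], 0.71)]
spark_plug [([200, 310, 234, 318], 0.65)]
scene [[453.16306554558, 0.0, 316.41600892332013], [0.0, 453.16306554558, 235.11535185544545], [0.0, 0.0, 1.0]] [[-0.8862, -0.3327, 0.3224, 0.3234], [-0.4632, 0.6469, -0.6058, 0.3993], [-0.007, -0.6862, -0.7274, 0.7122], [0.0, 0.0, 0.0, 1.0]]
fixture [([268, 211, 410, 362], 0.8)]
pin_top [([295, 256, 388, 325], 0.82)]
lever_knob_top [([356, 209, 367, 254], 0.69)]
index_mark [([297, 256, 387, 328], 0.75)]
target_mark []
dial_center [([320, 364, 340, 400], 0.45)]
piston [([236, 261, 272, 312], 0.88)]
valve_spring [([297, 256, 387, 327], 0.75), ([273, 246, 288, 271], 0.7)]
lever_pivot [([355, 207, 366, 249], 0.76)]
bearing [([261, 341, 299, 379], 0.86)]
spark_plug [([322, 366, 339, 400], 0.86)]
1.2 [ 0.14296924 -0.63406186  0.26073581] [[ 9.75497632e-01  2.20009927e-01 -3.68317710e-05]
 [ 2.20009927e-01 -9.75497633e-01 -9.48437768e-06]
 [-3.80159627e-05  1.14863272e-06 -9.99999999e-01]] 0.08801487533522313 [-0.39919199 -0.46861103 -0.29107726]
```

View pics/top0.png

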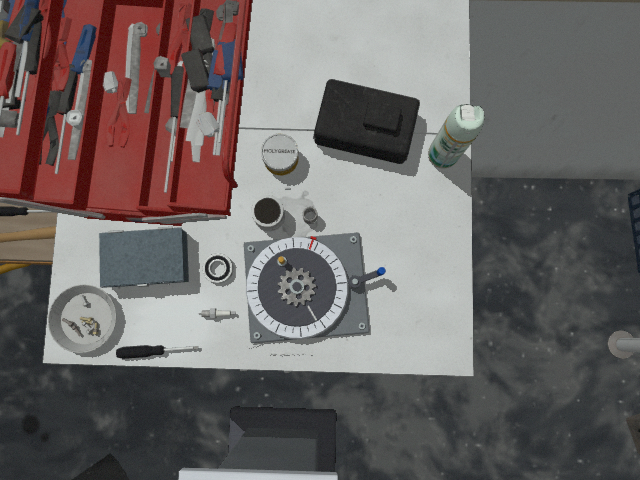

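View pics/scene0.png

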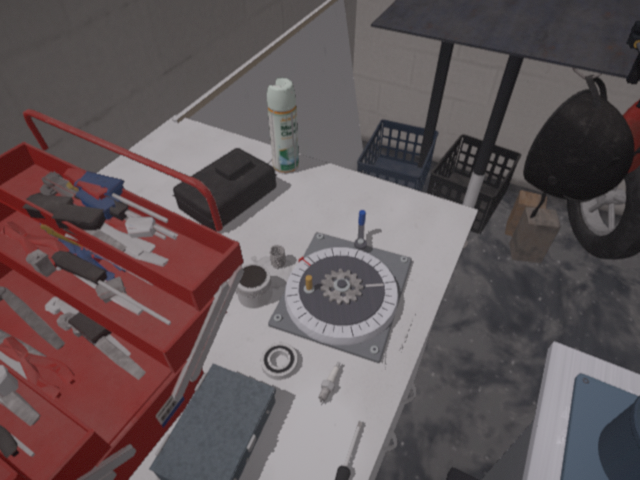

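```bash
cat > h.py <<'E'
from plant import *
import numpy as np, cv2
def ray(c,px,z):
    "pixel -> world point on plane z (pinhole cameras)"
    T=c["world_from_camera"]; d=T[:3,:3]@np.linalg.solve(c["mtx"],[px[0],px[1],1.0]); o=T[:3,3]
    return o+d*(z-o[2])/d[2]
def proj(c,P):
    T=c["world_from_camera"]; q=c["mtx"]@(T[:3,:3].T@(np.asarray(P)-T[:3,3])); return q[:2]/q[2]
def blob(img,lo,hi,box):
    x0,y0,x1,y1=box; m=cv2.inRange(cv2.cvtColor(img,cv2.COLOR_BGR2HSV),lo,hi)[y0:y1,x0:x1]
    ys,xs=np.nonzero(m); return (xs.mean()+x0,ys.mean()+y0,len(xs)) if len(xs) else None
E
python3 - <<'E'
from h import *
c=camera("top"); im=c["color"]
cv2.imwrite("pics/topz.png",cv2.resize(im[195:350,195:395],None,fx=4,fy=4-0.2,interpolation=cv2.INTER_CUBIC)[:590])
for n,lo,hi,b in [("red",(0,120,80),(8,255,255),(290,225,335,260)),("blue",(100,120,50),(130,255,255),(365,255,395,290)),("brass",(12,110,60),(30,255,255),(265,245,300,275))]:
    print(n,blob(im,lo,hi,b))
E
```

```text
red (np.float64(311.7586206896552), np.float64(240.9655172413793), 29)
blue (np.float64(380.5), np.float64(270.85185185185185), 54)
brass (np.float64(281.0285714285714), np.float64(259.6), 35)
```

View pics/topz.png

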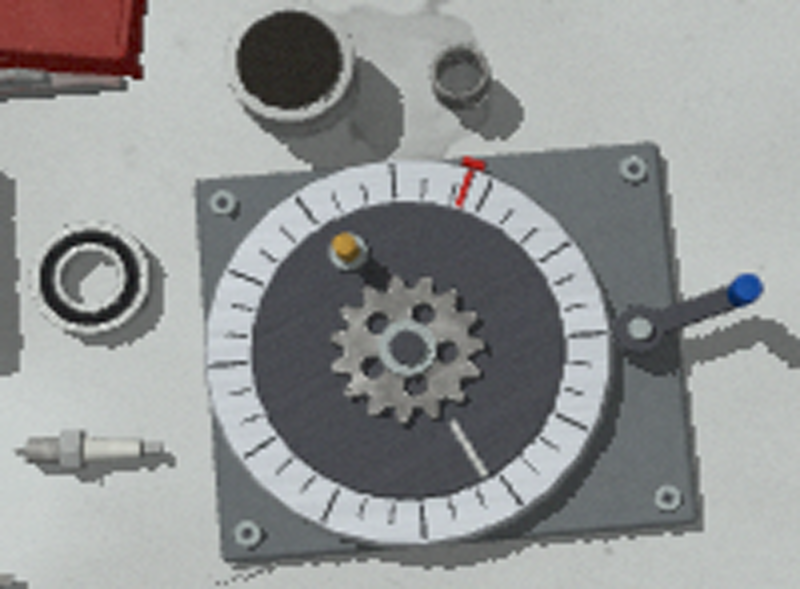

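```bash
python3 - <<'E'
from h import *
c=camera("top")
P=lambda u,v,z: ray(c,(195+(u-1.5)/4,195+(v-1.5)/3.8),z)[:2]
C=P(409.5,350,.038); ang=lambda p:np.degrees(np.arctan2(*(p-C)[::-1]))
for n,a in dict(index=(485,473,.038),red=(460,205,.038),pin=(344,243,.074),pivot=(641,329,.045),knob=(746,284,.073),piston=(288,60,.057),spring=(462,75,.042),TL=(196,181,.014),TR=(657,142,.014),BR=(700,528,.014),BL=(224,563,.014)).items():
    p=P(*a); print(n,p.round(4),"r",np.linalg.norm(p-C).round(4),"ang",ang(p).round(1))
print("C",C)
E
```

```text
index [ 0.4548 -0.1081] r 0.0755 ang -147.9
red [ 0.5976 -0.0911] r 0.0822 ang -16.4
pin [ 0.5708 -0.0351] r 0.0615 ang 32.3
pivot [ 0.5327 -0.1845] r 0.1174 ang -83.2
knob [ 0.555  -0.2341] r 0.1701 ang -77.7
piston [ 0.6707 -0.0017] r 0.1657 ang 23.5
spring [ 0.6682 -0.0901] r 0.151 ang -8.4
TL [0.6106 0.0478] r 0.1477 ang 51.6
TR [ 0.6392 -0.1928] r 0.1735 ang -46.1
BR [ 0.4291 -0.2186] r 0.1753 ang -120.8
BL [0.4037 0.0237] r 0.1471 ang 141.5
C [ 0.51878092 -0.06793828]
```

Request:
{"method": "jog_arm", "body": {"steps": [[0.028,-0.0228,0,0,0,0,-1],[0.028,-0.0228,0,0,0,0,-1],[0.028,-0.0228,0,0,0,0,-1],[0.028,-0.0228,0,0,0,0,-1],[0.028,-0.0228,0,0,0,0,-1],[0.028,-0.0228,0,0,0,0,-1],[0.028,-0.0228,0,0,0,0,-1],[0.028,-0.0228,0,0,0,0,-1],[0.028,-0.0228,0,0,0,0,-1],[0.028,-0.0228,0,0,0,0,-1],[0.028,-0.0228,0,0,0,0,-1],[0.028,-0.0228,0,0,0,0,-1]], "newtons": 20}}

```text
clock: 2.3
tool_pos: [0.4114, -0.2918, 0.261]
ee_rot: [[0.976, 0.22, 0.0], [0.22, -0.976, -0.0], [0.0, 0.001, -1.0]]
force: [0.2, -1.0, 1.2]
gripper_width: 0.0103
```

Request:
{"method": "jog_arm", "body": {"steps": [[0.028,-0.0228,0,0,0,0,-1],[0.028,-0.0228,0,0,0,0,-1],[0.028,-0.0228,0,0,0,0,-1],[0.028,-0.0228,0,0,0,0,-1],[0.028,-0.0228,0,0,0,0,-1],[0.028,-0.0228,0,0,0,0,-1],[0.028,-0.0228,0,0,0,0,-1],[0.028,-0.0228,0,0,0,0,-1],[0,0,0.02,0,0,-0.114,-1],[0,0,0.02,0,0,-0.114,-1],[0,0,0.02,0,0,-0.114,-1],[0,0,0,0,0,0,-1]]}}

```text
clock: 3.3
tool_pos: [0.5866, -0.0659, 0.197]
ee_rot: [[0.843, 0.538, -0.006], [0.538, -0.843, 0.001], [-0.005, -0.004, -1.0]]
force: [-0.2, 0.3, 0.3]
gripper_width: 0.0007
```

```bash
cat >> h.py <<'E'
def fproj(c,P):
    "world -> fisheye wrist pixel"
    T=c["world_from_camera"]; q=T[:3,:3].T@(np.asarray(P)-T[:3,3]); r=np.hypot(*q[:2]); th=np.arctan2(r,q[2])
    return c["mtx"][:2,2]+c["mtx"][0,0]*th*q[:2]/r
def fray(c,px,z):
    "fisheye wrist pixel -> world point on plane z"
    v=(np.asarray(px,float)-c["mtx"][:2,2])/c["mtx"][0,0]; th=np.hypot(*v); T=c["world_from_camera"]
    d=T[:3,:3]@np.r_[np.sin(th)*v/th,np.cos(th)]; o=T[:3,3]; return o+d*(z-o[2])/d[2]
E
python3 - <<'E'
from h import *
c=camera("wrist"); im=c["color"].copy()
print(c["mtx"].round(1).tolist(),c["world_from_camera"].round(3).tolist(),state()["joints"])
for P in [(.5188,-.0679,.052),(.5695,-.0359,.074),(.5976,-.0911,.038),(.4548,-.1081,.038),(.5327,-.1845,.045)]:
    cv2.circle(im,tuple(int(v) for v in fproj(c,P)),3,(255,0,255),1)
cv2.imwrite("pics/w1.png",im)
E
```

```text
[[371.6, 0.0, 321.2], [0.0, 371.6, 246.2], [0.0, 0.0, 1.0]] [[0.538, -0.811, -0.232, 0.646], [-0.843, -0.519, -0.143, -0.029], [-0.004, 0.272, -0.962, 0.321], [0.0, 0.0, 0.0, 1.0]] [ 0.27772917  0.53385587 -0.32733615  1.73355065  0.20754521  0.91246315
 -1.14455643]
```

View pics/w1.png

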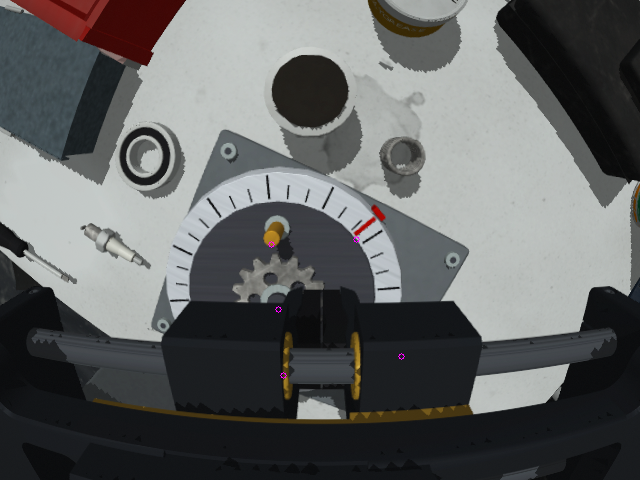

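Request:
{"method": "jog_arm", "body": {"steps": [[0,0,0.029,0,0,0,-1],[0,0,0.029,0,0,0,-1],[0,0,0.029,0,0,0,-1],[0,0,0.029,0,0,0,-1],[0,0,0,0,0,0,-1],[0.0004,-0.0025,0,0,0,0,-1],[0.0004,-0.0025,0,0,0,0,-1],[0.0004,-0.0025,0,0,0,0,-1],[0.0004,-0.0025,0,0,0,0,-1],[0,0,0,0,0,0,-1]]}}

```text
clock: 4.18
tool_pos: [0.5856, -0.0559, 0.0862]
ee_rot: [[0.845, 0.535, 0.002], [0.535, -0.845, 0.0], [0.002, 0.001, -1.0]]
force: [-0.4, -0.1, -0.3]
gripper_width: 0.0003
```

Request:
{"method": "jog_arm", "body": {"steps": [[0.0013,-0.0036,0,0,0,-0.06,-1],[0.0013,-0.0036,0,0,0,-0.06,-1],[0.0013,-0.0036,0,0,0,-0.06,-1],[0.0013,-0.0036,0,0,0,-0.06,-1],[0.0013,-0.0036,0,0,0,-0.06,-1],[0.0013,-0.0036,0,0,0,-0.06,-1],[0.0013,-0.0036,0,0,0,-0.06,-1],[0.0013,-0.0036,0,0,0,-0.06,-1],[0,0,0,0,0,0,-1]]}}

```text
clock: 4.93
tool_pos: [0.5732, -0.0285, 0.0856]
ee_rot: [[0.501, 0.866, 0.002], [0.866, -0.501, 0.001], [0.002, 0.002, -1.0]]
force: [1.6, 0.2, 1.2]
gripper_width: 0.0005
```

```bash
python3 - <<'E'
from h import *
c=camera("wrist"); t=camera("top"); C=np.array([.5188,-.0679])
s=state(); r=s["tool_pos"][:2]-C; print(s["tool_pos"],np.linalg.norm(r),np.degrees(np.arctan2(r[1],r[0])),s["force"],np.degrees(np.arctan2(s["ee_rot"][1][0],s["ee_rot"][0][0])))
cv2.imwrite("pics/w2.png",np.hstack([c["color"][200:480,100:500],cv2.resize(t["color"][215:355,225:425],None,fx=2,fy=2)]))
E
```

```text
[ 0.57283002 -0.02920151  0.08529203] 0.06645912907957861 35.61177017491697 [0.64169101 0.15693183 0.28885812] 59.69117460448818
```

View pics/w2.png

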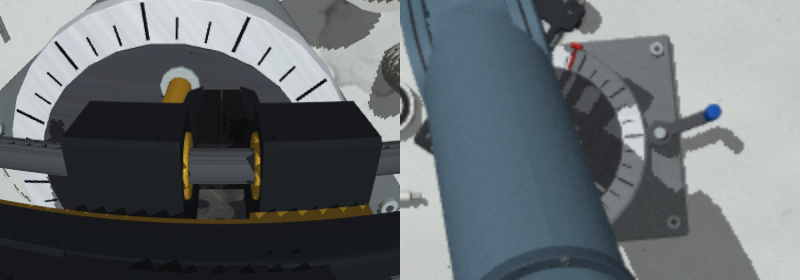

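Request:
{"method": "jog_arm", "body": {"steps": [[0.0015,-0.0037,0.002,0,0,-0.06,-1],[0.0015,-0.0037,0.002,0,0,-0.06,-1],[0.0015,-0.0037,0,0,0,-0.06,-1],[0.0015,-0.0037,0,0,0,-0.06,-1],[0.0015,-0.0037,0,0,0,-0.06,-1],[0.0015,-0.0037,0,0,0,-0.06,-1],[0.0015,-0.0037,0,0,0,-0.06,-1],[0.0015,-0.0037,0,0,0,-0.06,-1],[0.0015,-0.0037,0,0,0,-0.06,-1],[0.0015,-0.0037,0,0,0,-0.06,-1],[0.0015,-0.0037,0,0,0,-0.06,-1],[0.0015,-0.0037,0,0,0,-0.06,-1]]}}

```text
clock: 6.03
tool_pos: [0.534, -0.0041, 0.0812]
ee_rot: [[-0.192, 0.981, 0.002], [0.981, 0.192, -0.001], [-0.001, 0.001, -1.0]]
force: [2.4, -1.4, 1.0]
gripper_width: 0.0008
```

Request:
{"method": "jog_arm", "body": {"steps": [[0.0015,-0.0037,0,0,0,-0.06,-1],[0.0015,-0.0037,0,0,0,-0.06,-1],[0.0015,-0.0037,0,0,0,-0.06,-1],[0.0015,-0.0037,0,0,0,-0.06,-1],[0.0015,-0.0037,0,0,0,-0.06,-1],[0.0015,-0.0037,0,0,0,-0.06,-1],[0.0015,-0.0037,0,0,0,-0.06,-1],[0.0015,-0.0037,0,0,0,-0.06,-1],[0,0,0,0,0,0,-1]]}}

```text
clock: 6.78
tool_pos: [0.5013, -0.0047, 0.0808]
ee_rot: [[-0.623, 0.782, -0.0], [0.782, 0.623, -0.001], [-0.0, -0.001, -1.0]]
force: [-0.0, 0.8, -0.5]
gripper_width: 0.0005
```

```bash
cat > st.py <<'E'
from h import *
import sys
c=camera("wrist"); t=camera("top"); C=np.array([.5188,-.0679])
s=state(); r=s["tool_pos"][:2]-C; R=s["ee_rot"]
print(s["clock"],s["tool_pos"],"r",np.linalg.norm(r),"ang",np.degrees(np.arctan2(r[1],r[0])),s["force"],"yaw",np.degrees(np.arctan2(R[1][0],R[0][0])),"along x,y",r@R[:2,0],r@R[:2,1],s["joints"].round(2) if hasattr(s["joints"],"round") else s["joints"])
cv2.imwrite(sys.argv[1],np.hstack([cv2.resize(c["color"],(500,375)),cv2.resize(t["color"][215:365,225:345],(300,375))]))
E
python3 st.py pics/w3.png
```

```text
6.8833 [ 0.50146854 -0.00432568  0.08072636] r 0.06589440901793281 ang 105.24925329112338 [-0.58014689  0.14188288  0.85190491] yaw 128.3590802227339 along x,y 0.06060665899911017 0.025863211161530703 [ 0.45  0.68 -0.68  2.01  0.68  0.69  0.  ]
```

View pics/w3.png

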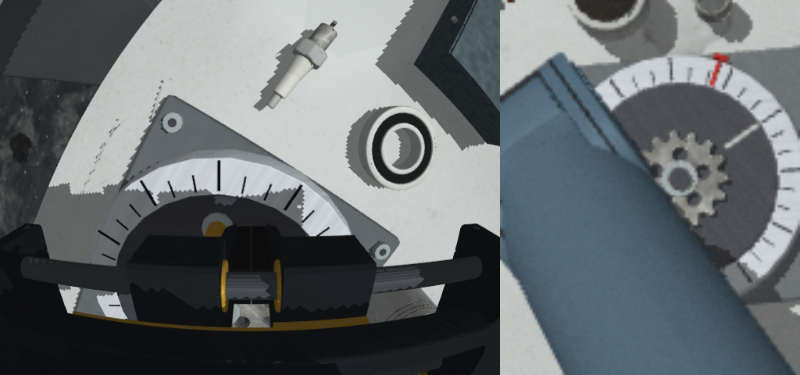

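```bash
cat > meas.py <<'E'
from h import *
C=np.array([.5188,-.0679])
def polar(c,rs,angs,C=C,z=.038):
    uv=np.array([[proj(c,(C[0]+r*np.cos(a),C[1]+r*np.sin(a),z)) for a in angs] for r in rs],np.float32)
    return cv2.remap(c["color"],uv[...,0],uv[...,1],cv2.INTER_LINEAR).astype(float)
def line(c,rs,lo,hi,red):
    A=np.radians(np.arange(lo,hi,.1)); p=polar(c,rs,A); v=(p[...,2]-p[...,:2].mean(-1)) if red else p.min(-1)
    out=[]
    for row in v:
        w=np.clip(row-np.median(row)-0.4*(row.max()-np.median(row)),0,None); k=row.argmax(); w[np.abs(np.arange(len(w))-k)>60]=0
        out.append(np.degrees((w*A).sum()/w.sum()))
    return np.round(out,1)
if __name__=="__main__":
    import sys
    c=camera("top"); lo,hi=map(float,sys.argv[1:3])
    print("red",line(c,[.084,.088,.092,.096,.1],-30,-3,True))
    print("idx",line(c,[.046,.05,.055,.06,.065,.07,.075],lo,hi,False))
    # dial edge radius per direction (dark->bright step) to check the centre
    A=np.radians(np.arange(-100,60,10)); rs=np.arange(.070,.090,.0005); g=polar(c,rs,A).mean(-1)
    print("edge mm",[(int(round(np.degrees(a))),round(1e3*rs[np.diff(g[:,i]).argmax()],1)) for i,a in enumerate(A)])
E
python3 meas.py -70 -30
```

```text
red [-15.7 -15.8 -15.9 -15.7 -16. ]
idx [-51.2 -51.8 -51.9 -51.8 -51.9 -51.9 -52.3]
edge mm [(-100, np.float64(78.0)), (-90, np.float64(80.5)), (-80, np.float64(79.0)), (-70, np.float64(78.5)), (-60, np.float64(78.5)), (-50, np.float64(78.0)), (-40, np.float64(79.5)), (-30, np.float64(80.0)), (-20, np.float64(79.0)), (-10, np.float64(79.5)), (0, np.float64(79.5)), (10, np.float64(81.0)), (20, np.float64(80.0)), (30, np.float64(80.0)), (40, np.float64(80.0)), (50, np.float64(79.5))]
```

Request:
{"method": "jog_arm", "body": {"steps": [[0.0014,-0.0037,0,0,0,-0.06,-1],[0.0014,-0.0037,0,0,0,-0.06,-1],[0.0014,-0.0037,0,0,0,-0.06,-1],[0.0014,-0.0037,0,0,0,-0.06,-1],[0.0014,-0.0037,0,0,0,-0.06,-1],[0.0014,-0.0037,0,0,0,-0.06,-1],[0.0014,-0.0037,0,0,0,-0.06,-1],[0.0007,-0.0018,0,0,0,-0.03,-1],[0.0007,-0.0018,0,0,0,-0.03,-1],[0.0007,-0.0018,0,0,0,-0.03,-1],[0,0,0,0,0,0,-1],[0,0,0,0,0,0,-1]]}}

```text
clock: 7.93
tool_pos: [0.4733, -0.0208, 0.0807]
ee_rot: [[-0.925, 0.38, -0.0], [0.38, 0.925, 0.0], [0.0, -0.0, -1.0]]
force: [0.6, 0.2, 0.7]
gripper_width: 0.0008
```

```bash
python3 meas.py -40 -18; python3 st.py pics/w4.png
```

```text
red [-15.7 -15.8 -15.9 -15.7 -16. ]
idx [-23.2 -23.4 -23.5 -23.5 -23.7 -23.7 -23.8]
edge mm [(-100, np.float64(78.5)), (-90, np.float64(80.5)), (-80, np.float64(78.5)), (-70, np.float64(78.5)), (-60, np.float64(79.5)), (-50, np.float64(79.5)), (-40, np.float64(79.0)), (-30, np.float64(79.0)), (-20, np.float64(79.0)), (-10, np.float64(80.0)), (0, np.float64(80.0)), (10, np.float64(79.5)), (20, np.float64(80.0)), (30, np.float64(81.0)), (40, np.float64(80.0)), (50, np.float64(80.0))]
8.0833 [ 0.47314423 -0.02076821  0.08068203] r 0.06561901043644645 ang 134.08864584392396 [0.82826801 1.21749604 0.02090151] yaw 157.7206424575249 along x,y 0.060116135176322166 0.026304083730474423 [ 0.58  0.69 -0.79  2.07  0.78  0.7   0.45]
```

Request:
{"method": "jog_arm", "body": {"steps": [[0.0007,-0.0018,0,0,0,-0.03,-1],[0.0007,-0.0018,0,0,0,-0.03,-1],[0.0007,-0.0018,0,0,0,-0.03,-1],[0.0005,-0.0012,0,0,0,-0.02,-1],[0,0,0,0,0,0,-1],[0,0,0,0,0,0,-1]]}}

```text
clock: 8.58
tool_pos: [0.4684, -0.0262, 0.0807]
ee_rot: [[-0.961, 0.275, -0.0], [0.275, 0.961, -0.0], [0.0, -0.0, -1.0]]
force: [1.2, 0.1, -0.0]
gripper_width: 0.0008
```

```bash
python3 meas.py -30 -6; python3 -c "
from h import *
c=camera('top');cv2.imwrite('pics/t5.png',cv2.resize(c['color'][230:295,280:360],None,fx=8,fy=8,interpolation=cv2.INTER_CUBIC))"
```

```text
red [-15.7 -15.8 -15.9 -15.7 -16. ]
idx [-16.4 -17.1 -16.8 -17.3 -17.2 -17.3 -17.5]
edge mm [(-100, np.float64(78.0)), (-90, np.float64(80.0)), (-80, np.float64(79.0)), (-70, np.float64(79.5)), (-60, np.float64(79.0)), (-50, np.float64(78.0)), (-40, np.float64(79.5)), (-30, np.float64(79.0)), (-20, np.float64(79.0)), (-10, np.float64(79.5)), (0, np.float64(80.0)), (10, np.float64(81.0)), (20, np.float64(80.0)), (30, np.float64(80.5)), (40, np.float64(80.0)), (50, np.float64(80.0))]
```

View pics/t5.png

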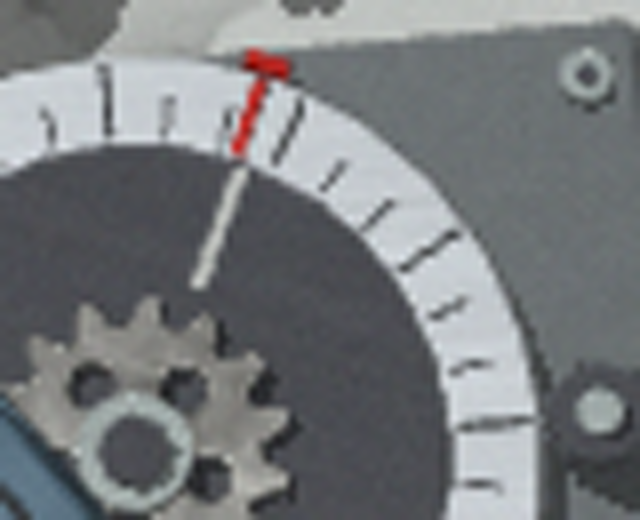

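Request:
{"method": "jog_arm", "body": {"steps": [[0.0003,-0.0007,0,0,0,-0.012,-1],[0.0002,-0.0006,0,0,0,-0.01,-1],[0,0,0,0,0,0,-1],[0,0,0,0,0,0,-1],[0,0,0,0,0,0,-1]]}}

```text
clock: 9.1
tool_pos: [0.4676, -0.0273, 0.0807]
ee_rot: [[-0.967, 0.253, -0.0], [0.253, 0.967, 0.0], [0.0, 0.0, -1.0]]
force: [0.3, 1.4, -0.6]
gripper_width: 0.0007
```

```bash
python3 meas.py -26 -6|head -2
```

```text
red [-15.7 -15.8 -15.9 -15.7 -16. ]
idx [-15.7 -15.9 -15.9 -16.  -16.3 -16.2 -16.2]
```

Request:
{"method": "jog_arm", "body": {"steps": [[0.0001,-0.0004,0,0,0,-0.006,-1],[0,0,0,0,0,0,-1],[0,0,0,0,0,0,-1],[0,0,0,0,0,0,-1]]}}

```text
clock: 9.48
tool_pos: [0.4673, -0.0276, 0.0807]
ee_rot: [[-0.969, 0.247, -0.0], [0.247, 0.969, -0.0], [0.0, -0.0, -1.0]]
force: [0.6, 1.6, -0.1]
gripper_width: 0.0003
```

```bash
python3 meas.py -26 -6|head -2
```

```text
red [-15.7 -15.8 -15.9 -15.7 -16. ]
idx [-15.3 -15.5 -15.8 -15.7 -15.6 -16.  -16.1]
```

Request:
{"method": "jog_arm", "body": {"steps": [[0,0.005,0,0,0,0,-1],[0,0.01,0,0,0,0,-1],[0,0.005,-0.03,0,0,0,-1],[0,0,-0.03,0,0,0.1,-1],[0,0,-0.03,0,0,0.1,-1],[0,0,-0.03,0,0,0.1,-1],[0,0,0,0,0,0.12,-1],[0,0,0,0,0,0.12,-1],[0,0,0,0,0,0.12,-1],[0,0,0,0,0,0.12,-1],[0,0,0,0,0,0.12,-1],[0,0,0,0,0,0,-1]]}}

```text
clock: 10.53
tool_pos: [0.4723, -0.0073, 0.2009]
ee_rot: [[-0.406, 0.914, 0.0], [0.914, 0.406, -0.0], [-0.0, -0.0, -1.0]]
force: [0.1, 0.1, 0.3]
gripper_width: 0.0005
```

```bash
python3 meas.py -26 -6|head -2;  python3 - <<'E'
from h import *
s=state();R=s["ee_rot"];print(s["tool_pos"],np.degrees(np.arctan2(R[1][0],R[0][0])), R.T@(np.array([.5167,-.2513,.200])-s["tool_pos"]),s["joints"])
E
```

```text
red [-15.7 -15.8 -15.9 -15.7 -16. ]
idx [-15.3 -15.5 -15.8 -15.7 -15.5 -16.  -16.1]
[ 0.47225656 -0.00748129  0.20082068] 114.31045293237108 [-0.24049495 -0.0598726   0.00095054] [ 0.58323688  0.44172479 -0.81189118  2.01351515  0.42262576  0.85945269
 -0.03956026]
```

Request:
{"method": "jog_arm", "body": {"steps": [[-0.03,-0.0075,0,0,0,0,-1],[-0.03,-0.0075,0,0,0,0,-1],[-0.03,-0.0075,0,0,0,0,-1],[-0.03,-0.0075,0,0,0,0,-1],[-0.03,-0.0075,0,0,0,0,-1],[-0.03,-0.0075,0,0,0,0,-1],[-0.03,-0.0075,0,0,0,0,-1],[-0.03,-0.0075,0,0,0,0,-1],[0,0,0,0,0,0,-1],[0,0,0,0,0,0,-1]]}}

```text
clock: 11.42
tool_pos: [0.5155, -0.2533, 0.2001]
ee_rot: [[-0.409, 0.913, -0.001], [0.913, 0.409, 0.001], [0.001, -0.0, -1.0]]
force: [-0.7, 1.0, -0.3]
gripper_width: 0.0004
```

```bash
python3 st.py pics/w6.png; python3 - <<'E'
from h import *
c=camera("wrist"); s=camera("scene")
a=fproj(c,(.5956,-.0901,.038)); print("target px",a)
a=a.astype(int); x,y=max(a[0]-50,0),max(a[1]-60,0)
W=cv2.resize(c["color"][y:y+120,x:x+100],(400,480),interpolation=cv2.INTER_CUBIC)
S=cv2.resize(s["color"][240:336,285:365],(400,480),interpolation=cv2.INTER_CUBIC)
cv2.imwrite("pics/w6b.png",np.hstack([W,S]))
cv2.imwrite("pics/w6.png",c["color"])
print(fproj(c,(.555,-.2341,.073)), fproj(c,(.5327,-.1845,.045)))
E
```

```text
11.5167 [ 0.51563597 -0.25043532  0.20048472] r 0.182562735586774 ang -90.99305517550349 [0.29668525 0.41236273 0.57548722] yaw 114.30858650411085 along x,y -0.16504941119282618 -0.07802433203194387 [ 0.91  0.59 -0.73  1.77  0.46  0.97  0.42]
target px [490.69551623  99.15246619]
[379.75617552 246.51096005] [376.3842823 167.0272647]
```

View pics/w6.png

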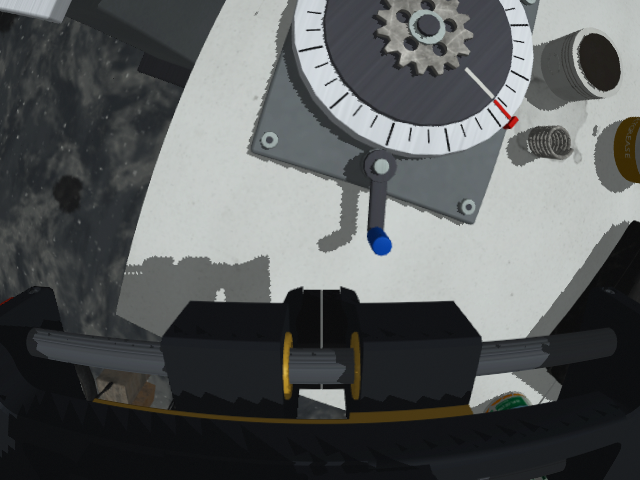

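View pics/w6b.png

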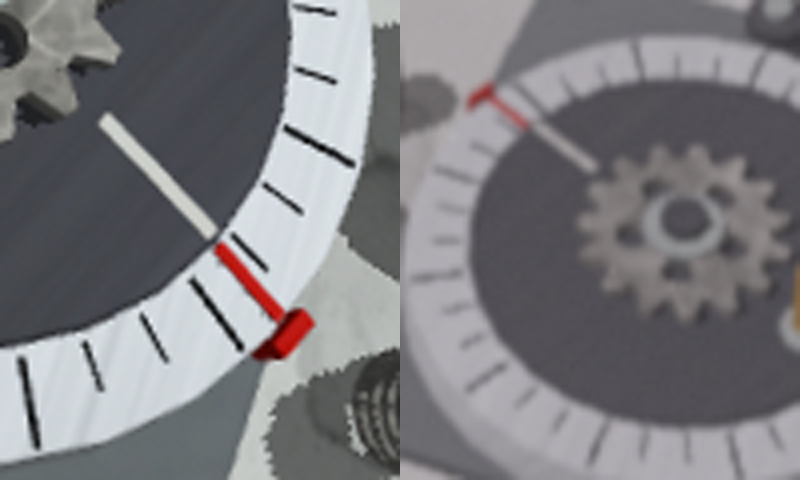

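```bash
python3 - <<'E'
import meas; from h import *
meas.proj=fproj
c=camera("wrist")
print("red",meas.line(c,[.083,.086,.09,.094,.098],-26,-6,True)); print("idx",meas.line(c,[.055,.06,.065,.07,.074,.077],-26,-6,False))
k=blob(c["color"],(100,120,50),(130,255,255),(350,215,410,265)); print(k)
print(fray(c,(382,245),.073),fray(c,(380,166),.045))
E
```

```text
red [-15.  -15.  -15.1 -15.2 -15.3]
idx [-12.8 -13.3 -13.5 -13.8 -14.  -14. ]
(np.float64(378.46421267893663), np.float64(241.12883435582822), 489)
[ 0.55614424 -0.23218438  0.073     ] [ 0.53498967 -0.18231825  0.045     ]
```

```bash
cat > cmp.py <<'E'
import meas; from h import *
from scipy.optimize import least_squares
for n,f in (("top",proj),("wrist",fproj),("scene",proj)):
    c=camera(n); meas.proj=f; print(n,c["world_from_camera"][:3,3].round(3))
    for z in (.034,.036,.038):
        p0=meas.polar
        meas.polar=lambda c,rs,A: p0(c,rs,A,meas.C,z)
        rr=np.array([.083,.086,.09,.094,.098]); red=meas.line(c,rr,-28,-4,True)
        meas.polar=p0
        ri=np.array([.05,.055,.06,.065,.07,.074,.077]); idx=meas.line(c,ri,-28,-4,False)
        # common centre offset: ang = a + e/r (deg), separate a for the index and the red line
        M=np.r_[[[1,0,1/r] for r in ri],[[0,1,1/r] for r in rr]]; a=np.linalg.lstsq(M,np.r_[idx,red],rcond=None)[0]
        print(z,"idx-red deg",round(a[0]-a[1],2),"e mm",round(np.radians(a[2])*1e3,2), "raw at .08",round(np.polyval(np.polyfit(ri,idx,1),.08)-np.polyval(np.polyfit(rr,red,1),.08),2))
E
python3 cmp.py
```

```text
top [ 0.429 -0.114  1.192]
0.034 idx-red deg -0.53 e mm 1.29 raw at .08 -0.6
0.036 idx-red deg -0.47 e mm 1.31 raw at .08 -0.57
0.038 idx-red deg -0.37 e mm 1.31 raw at .08 -0.47
wrist [ 0.489 -0.188  0.325]
0.034 idx-red deg -0.37 e mm 4.07 raw at .08 -0.37
0.036 idx-red deg 0.16 e mm 4.04 raw at .08 0.18
0.038 idx-red deg 0.67 e mm 4.06 raw at .08 0.68
scene [0.323 0.399 0.712]
0.034 idx-red deg -0.67 e mm 2.14 raw at .08 -1.02
0.036 idx-red deg -1.32 e mm 2.1 raw at .08 -1.62
0.038 idx-red deg -2.0 e mm 2.12 raw at .08 -2.33
```

Request:
{"method": "jog_arm", "body": {"steps": [[0,0,0.03,0,0,0,-1],[0,0,0.03,0,0,0,-1],[0,0,0.03,0,0,0,-1],[0,0,0.03,0,0,0,-1],[0,0,0,0,0,0,-1],[0,0.0025,0,0,0,0,-1],[0,0.0025,0,0,0,0,-1],[0,0.0025,0,0,0,0,-1],[0,0.0025,0,0,0,0,-1],[0,0.0025,0,0,0,0,-1],[0,0.0025,0,0,0,0,-1],[0,0,0,0,0,0,-1]]}}

```text
clock: 12.82
tool_pos: [0.5302, -0.2454, 0.0813]
ee_rot: [[-0.409, 0.912, 0.001], [0.912, 0.409, -0.0], [-0.001, 0.001, -1.0]]
force: [1.1, 0.5, -0.1]
gripper_width: 0.0003
```

Request:
{"method": "jog_arm", "body": {"steps": [[-0.0016,0.0033,0,0,0,-0.06,-1],[-0.0016,0.0033,0,0,0,-0.06,-1],[-0.0016,0.0033,0,0,0,-0.06,-1],[-0.0016,0.0033,0,0,0,-0.06,-1],[-0.0016,0.0033,0,0,0,-0.06,-1],[-0.0016,0.0033,0,0,0,-0.06,-1],[-0.0016,0.0033,0,0,0,-0.06,-1],[-0.0016,0.0033,0,0,0,-0.06,-1],[-0.0016,0.0033,0,0,0,-0.06,-1],[-0.0016,0.0033,0,0,0,-0.06,-1],[0,0,0,0,0,0,-1]]}}

```text
clock: 13.73
tool_pos: [0.565, -0.2377, 0.0808]
ee_rot: [[-0.853, 0.521, 0.001], [0.521, 0.853, -0.001], [-0.001, -0.0, -1.0]]
force: [0.8, -2.1, 1.4]
gripper_width: 0.0004
```

```bash
cat > lev.py <<'E'
from h import *
import sys
s=state();R=s["ee_rot"];pv=np.array([.5338,-.1834]);d=pv-s["tool_pos"][:2]
print(s["tool_pos"],"yaw",np.degrees(np.arctan2(R[1][0],R[0][0])),"pivot in tool",d@R[:2,0],d@R[:2,1],s["force"],s["joints"].round(2))
for n,f in (("top",ray),("wrist",fray),("scene",ray)):
    c=camera(n); m=cv2.inRange(cv2.cvtColor(c["color"],cv2.COLOR_BGR2HSV),(105,150,40),(125,255,255))
    _,_,st,ce=cv2.connectedComponentsWithStats(m)
    for a,b in zip(st[1:],ce[1:]):
        p=f(c,b,.065)
        if a[4]>8 and np.linalg.norm(p[:2]-pv)<.09: print(n,b.round(1),a[4],p[:2].round(4),"lever ang world",np.degrees(np.arctan2(*(p[:2]-pv)[::-1])).round(1),np.linalg.norm(p[:2]-pv).round(4))
E
python3 lev.py
```

```text
[ 0.56497701 -0.23772576  0.08084645] yaw 148.59187173806708 pivot in tool 0.054919650839943025 0.030118469733137025 [ 0.84524238 -2.08292537  1.35123751] [ 0.83  0.85 -0.74  1.71  0.72  0.88  0.8 ]
wrist [369.4 291.5] 607 [ 0.567  -0.2149] lever ang world -43.5 0.0458
```

Request:
{"method": "jog_arm", "body": {"steps": [[-0.0016,0.0033,0,0,0,-0.06,-1],[-0.0016,0.0033,0,0,0,-0.06,-1],[-0.0016,0.0033,0,0,0,-0.06,-1],[-0.0016,0.0033,0,0,0,-0.06,-1],[-0.0016,0.0033,0,0,0,-0.06,-1],[-0.0016,0.0033,0,0,0,-0.06,-1],[-0.0016,0.0033,0,0,0,-0.06,-1],[-0.0005,0.0011,0,0,0,-0.02,-1],[-0.0005,0.0011,0,0,0,-0.02,-1],[0,0,0,0,0,0,-1],[0,0,0,0,0,0,-1]]}}

```text
clock: 14.8
tool_pos: [0.5842, -0.2177, 0.0807]
ee_rot: [[-0.996, 0.091, -0.0], [0.091, 0.996, 0.0], [0.0, 0.0, -1.0]]
force: [1.2, -1.2, -0.2]
gripper_width: 0.001
```

Request:
{"method": "jog_arm", "body": {"steps": [[0,0.001,0,0,0,-0.01,-1],[0,0.001,0,0,0,-0.01,-1],[0,0,0,0,0,0,-1],[0,0,0,0,0,0,-1],[0,0,0,0,0,0,-1]]}}

```text
clock: 15.22
tool_pos: [0.5845, -0.2155, 0.0807]
ee_rot: [[-0.998, 0.07, -0.0], [0.07, 0.998, 0.0], [0.0, 0.0, -1.0]]
force: [1.0, -1.3, -0.1]
gripper_width: 0.0003
```

```bash
python3 lev.py
```

```text
[ 0.58446562 -0.21553581  0.08068688] yaw 175.99926320254914 pivot in tool 0.052784243355287204 0.028522595941424287 [ 1.0412404  -1.33322624 -0.07426738] [ 0.84  0.9  -0.84  1.68  0.8   0.94  1.19]
wrist [369.  293.9] 440 [ 0.5774 -0.195 ] lever ang world -14.9 0.0451
```

Still about friction force only; press on in 1 mm steps watching the force.

Request:
{"method": "jog_arm", "body": {"steps": [[0,0.001,0,0,0,0,-1],[0,0.001,0,0,0,0,-1],[0,0,0,0,0,0,-1],[0,0,0,0,0,0,-1]]}}

```text
clock: 15.7
tool_pos: [0.5846, -0.2135, 0.0807]
ee_rot: [[-0.998, 0.07, -0.0], [0.07, 0.998, 0.0], [0.0, 0.0, -1.0]]
force: [0.0, -1.7, 1.1]
gripper_width: 0.0003
```

Request:
{"method": "jog_arm", "body": {"steps": [[0,0.001,0,0,0,0,-1],[0,0.001,0,0,0,0,-1],[0,0,0,0,0,0,-1],[0,0,0,0,0,0,-1]]}}

```text
clock: 16.03
tool_pos: [0.5847, -0.2115, 0.0807]
ee_rot: [[-0.998, 0.07, -0.0], [0.07, 0.998, 0.0], [0.0, 0.0, -1.0]]
force: [1.0, -0.6, -0.3]
gripper_width: 0.0003
```

Request:
{"method": "jog_arm", "body": {"steps": [[0,0.001,0,0,0,0,-1],[0,0.001,0,0,0,0,-1],[0,0,0,0,0,0,-1],[0,0,0,0,0,0,-1]]}}

```text
clock: 16.37
tool_pos: [0.5849, -0.2095, 0.0807]
ee_rot: [[-0.998, 0.069, -0.0], [0.069, 0.998, 0.0], [0.0, 0.0, -1.0]]
force: [1.1, -0.3, 0.9]
gripper_width: 0.0005
```

```bash
python3 lev.py; python3 -c "
from h import *
c=camera('wrist');s=camera('scene');t=camera('top')
cv2.imwrite('pics/l7.png',np.hstack([c['color'][130:430,170:470],cv2.resize(s['color'][190:290,310:410],(300,300)),cv2.resize(t['color'][220:320,320:386],(200,300))]))"
```

```text
[ 0.58486914 -0.20946678  0.08067103] yaw 176.0159009141456 pivot in tool 0.05275683605008093 0.02245551702974221 [ 1.05828184 -0.30991336  0.87151648] [ 0.83  0.9  -0.84  1.69  0.8   0.94  1.18]
wrist [369.  294.4] 404 [ 0.578  -0.1889] lever ang world -7.1 0.0446
```

View pics/l7.png

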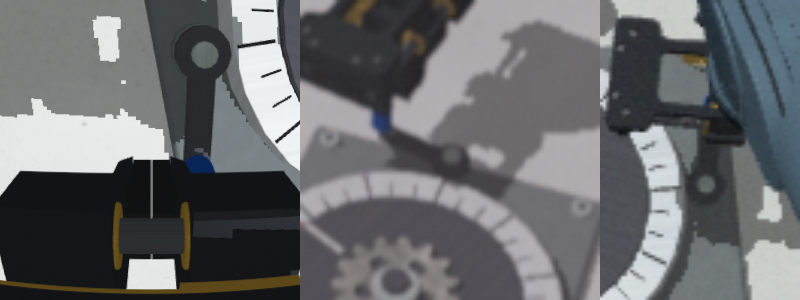

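Request:
{"method": "jog_arm", "body": {"steps": [[0,0.001,0,0,0,0,-1],[0,0.001,0,0,0,0,-1],[0,0,0,0,0,0,-1],[0,0,0,0,0,0,-1]]}}

```text
clock: 17.0
tool_pos: [0.5851, -0.2076, 0.0807]
ee_rot: [[-0.998, 0.07, 0.0], [0.07, 0.998, 0.0], [-0.0, 0.0, -1.0]]
force: [-0.1, -0.9, -0.8]
gripper_width: 0.0008
```

Request:
{"method": "jog_arm", "body": {"steps": [[0,0.001,0,0,0,0,-1],[0,0.001,0,0,0,0,-1],[0,0,0,0,0,0,-1],[0,0,0,0,0,0,-1]]}}

```text
clock: 17.33
tool_pos: [0.5852, -0.207, 0.0808]
ee_rot: [[-0.998, 0.071, 0.0], [0.071, 0.997, -0.002], [-0.0, -0.002, -1.0]]
force: [-0.0, -5.3, 0.3]
gripper_width: 0.0006
```

Request:
{"method": "jog_arm", "body": {"steps": [[0,0.001,0,0,0,0,-1],[0,0,0,0,0,0,-1],[0,0,0,0,0,0,-1]]}}

```text
clock: 17.58
tool_pos: [0.5852, -0.2068, 0.0807]
ee_rot: [[-0.997, 0.071, -0.0], [0.071, 0.997, -0.003], [-0.0, -0.003, -1.0]]
force: [0.2, -7.6, 0.9]
gripper_width: 0.0005
```

Request:
{"method": "jog_arm", "body": {"steps": [[0,-0.005,0,0,0,0,-1],[0,-0.01,0,0,0,0,-1],[0,-0.015,0,0,0,0,-1],[0,-0.01,-0.03,0,0,0,-1],[0,0,-0.035,0,0,0,-1],[0,0,-0.035,0,0,0,-1],[0,-0.02,-0.03,0,0,0,-1],[0,-0.03,0,0,0,0,-1],[0,-0.03,0,0,0,0,-1],[0,-0.03,0,0,0,0,-1],[0,-0.02,0,0,0,0,-1],[0,0,0,0,0,0,-1]]}}

```text
clock: 18.58
tool_pos: [0.5714, -0.3804, 0.2097]
ee_rot: [[-0.997, 0.077, -0.001], [0.077, 0.997, -0.001], [0.001, -0.002, -1.0]]
force: [-0.2, -0.8, -0.8]
gripper_width: 0.0004
```

```bash
python3 lev.py; python3 cmp.py; python3 -c "
from h import *
t=camera('top');cv2.imwrite('pics/t8.png',cv2.resize(t['color'][190:350,195:395],None,fx=3.7,fy=3.7,interpolation=cv2.INTER_CUBIC))"
```

```text
[ 0.57142682 -0.38036069  0.2097399 ] yaw 175.59242302435854 pivot in tool 0.052652112775076594 0.19348641490210816 [-0.15993932 -0.82329268 -0.75921729] [ 1.06  0.84 -0.91  1.43  0.68  1.21  1.56]
top [357. 253.] 53 [ 0.5873 -0.1864] lever ang world -3.2 0.0536
wrist [541.  240.8] 484 [ 0.5883 -0.1904] lever ang world -7.3 0.0549
scene [336.4 222. ] 16 [ 0.5914 -0.1904] lever ang world -7.0 0.058
top [ 0.429 -0.114  1.192]
0.034 idx-red deg -0.51 e mm 1.3 raw at .08 -0.58
0.036 idx-red deg -0.47 e mm 1.31 raw at .08 -0.57
0.038 idx-red deg -0.37 e mm 1.31 raw at .08 -0.47
wrist [ 0.507 -0.367  0.335]
0.034 idx-red deg -0.35 e mm 3.76 raw at .08 -0.41
0.036 idx-red deg 0.91 e mm 3.68 raw at .08 0.93
0.038 idx-red deg 2.19 e mm 3.55 raw at .08 2.36
scene [0.323 0.399 0.712]
0.034 idx-red deg -0.69 e mm 2.08 raw at .08 -0.98
0.036 idx-red deg -1.32 e mm 2.1 raw at .08 -1.62
0.038 idx-red deg -2.03 e mm 2.14 raw at .08 -2.38
```

View pics/t8.png

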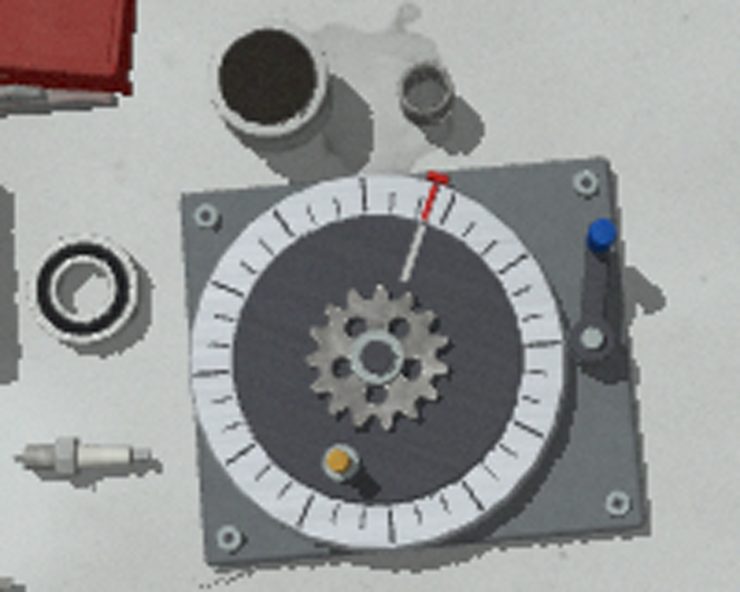

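The last pictures show the index line meeting the red line, the lever pointing at its stop direction, the loose parts where they were, and the robot clear of everything. I'm handing the job in.

```bash
python3 -c "
from plant import *
print(job_done(), state()['clock'])"
```

```text
the job is handed in; nothing more can be done
the job is handed in; nothing more can be done
```

The dial is on its target line and the lock lever is against its stop. I handed the job in about 19 s into the 67 s allowed. I pushed with closed fingers throughout: the dial about 132° counter-clockwise by its pin, then the lever counter-clockwise by its knob.

**Dial:** the index line reads about 0.4–0.7° short of the red line, roughly 0.7 mm at the rim. The top, wrist and scene views agree on this only if the red line is taken at the ring's 34 mm height. Taken at the stated 38 mm they disagree, from about −2.0° to +2.2°. I trusted the 34 mm reading and did not nudge the dial again. Locking the lever did not move it.

**Lever:** the fingers stopped advancing and the force rose to 7.6 N, which is the stop. The top view then put the lever at −3.2° in the world frame, against −3° expected when locked. The wrist and scene views read about −7°, which I put down to calibration and seeing only the side of the knob.

**Loose parts:** in the final top picture all four looked unmoved. That was a check by eye; I did not measure their positions.

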